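# Load the fragrance droppers into the divided crate

### The job

Put the two brown dropper bottles that stand on the table into the two empty cells of the small wooden divided crate, one bottle per cell, each standing upright on the floor of its cell. The dropper bottle that is already in the crate stays in its own cell.

Things in the scene. Friction and masses are not known exactly. Their poses are not given: they have to be found in the camera images.
- crate: low wooden crate fixed to the table at any yaw, 68 (x) x 192 (y) x 30 mm high, open on top, three square cells in a row along y. Origin: centre of its underside, on the table; z up. Cell centres: x = 0, y = -62, 0, +62 mm. Cells 56 x 56 mm inside, floor 5 mm above the table; walls and dividers 6 mm thick, 30 mm high. The cell at y = -62 holds a bottle; y = 0 and +62 are empty.
- bottle_a_mid (a point): centre of one bottle to be loaded: brown glass dropper bottle, 104 mm tall; round body 33 mm in diameter, straight to about 55 mm up, black cap and bulb 20 mm in diameter from 70 mm up; 50 to 90 g. The point is on its axis, 52 mm above its underside; z up along the bottle. It stands free on the table.
- bottle_b_mid (a point): centre of the other bottle to be loaded: brown glass dropper bottle, 104 mm tall; round body 33 mm in diameter, straight to about 55 mm up, black cap and bulb 20 mm in diameter from 70 mm up; 50 to 90 g. The point is on its axis, 52 mm above its underside; z up along the bottle. It stands free on the table, at least 140 mm from the first; a yellow power strip 33 mm high lies between them.
- bottle_c_mid (a point): centre of the third bottle, which already stands in the crate: brown glass dropper bottle, 104 mm tall; round body 33 mm in diameter, straight to about 55 mm up, black cap and bulb 20 mm in diameter from 70 mm up; 50 to 90 g. The point is on its axis, 52 mm above its underside; z up along the bottle. It stands in the crate's cell at y = -62 mm, up to 7 mm off the cell's centre, and stays there.
There are look-alikes about, which are no part of the job. What is shaped like the part that bears bottle_b_mid but pink or red is not meant.

How it is judged:
At the end, for the whole second after the job is handed in: All three dropper bottles stand in the crate, one per cell, the third still in its own cell: centres within the crate's outline, 6 mm or less from the height of standing on the cell floor, upright within 10 degrees, centres more than 36 mm apart (x of bottle_a_mid in the frame of crate between -0.03 and 0.03 m and y of bottle_a_mid in the frame of crate between -0.092 and 0.092 m and z of bottle_a_mid in the frame of crate between 0.051 and 0.063 m and angle between each of bottle_a_mid, bottle_b_mid, bottle_c_mid's own z axis and vertical below 0.175 rad and x of bottle_b_mid in the frame of crate between -0.03 and 0.03 m and y of bottle_b_mid in the frame of crate between -0.092 and 0.092 m and z of bottle_b_mid in the frame of crate between 0.051 and 0.063 m and x of bottle_c_mid in the frame of crate between -0.03 and 0.03 m and y of bottle_c_mid in the frame of crate between -0.092 and 0.092 m and z of bottle_c_mid in the frame of crate between 0.051 and 0.063 m and horizontal distance between bottle_a_mid and bottle_b_mid above 0.036 m and horizontal distance between each of bottle_a_mid, bottle_b_mid and bottle_c_mid above 0.036 m and y of bottle_c_mid in the frame of crate below -0.04 m); the robot touches nothing.
It also fails if it takes over 61 s, if anything falls off the work surface, if the arm or the gripper's body presses on something with over 40 N, if the wrist force passes 120 N, or if a joint passes its speed limit or range.

### The arm

A 6-joint arm with a two-finger parallel gripper is mounted at the origin on a cart in front of the work surface, level with it; the furniture and walls round the work are solid. World frame = base frame: x ahead of the robot, y to its left, z up, the work surface at z = 0. Lengths are in m, angles in rad, forces in N, time in s.
With the tool pointing down it reaches from about 0.35 to 0.975 m from the base axis. Payload 7.1 kg.
Tool frame: the origin (TCP) lies midway between the tips of the shut fingers; the grasp point (between the pads) lies 19 mm behind it (bot.pinch_z is the distance from the TCP to the grasp point, in m); z points along the fingers, y is the line along which they close (so a half turn about z gives the same grasp; the last joint's range is limited). The gripper opens to 88 mm and grips with 3 to 60 N. Pads are 20 mm wide; open, the fingers measure 115 mm over their backs; the gripper's body (75 mm by 178 mm) begins 61 mm behind the grasp point.
Start: joints at [1.095, 0.423, 1.63, -0, 1.089, -0.019], TCP at [0.276, 0.561, 0.223] pointing down, gripper open.
Joint ranges: [-3, 3], [-0.9, 2.11], [0.09, 2.58], [-1.31, 4.45], [0.11, 2.69], [-2.54, 2.54]. Speed limits (rad/s): [2.39, 2.39, 3.01, 3.14, 3.14, 3.14].

### API

Orientations are given as a rotation vector (axis times angle).
In Python, from workcell import bot, capture, ticket gives the robot as it stands.
- The arm moves only by the shell command python3 -m crank 'ROWS' [FORCE]. ROWS is JSON, a list that holds one entry, the list of rows, each a list of 7 numbers: the turn, a rotation vector about the tool's x, y, z in rad, then the shift along the tool's x, y, z in mm, then the finger opening in mm, from 0 to 87.8. A call has 1 to 20 rows; each row shifts and turns the commanded pose from where the row before left it, along the tool's axes as they then stand; what a row does not reach is not made up. A row lasts 1/8 s, in which the tool goes at most 62.5 mm and 10.7 degrees, less where a joint would pass 70% of its speed; a pose out of reach is approached as far as the arm can. A call is refused whole if a number of a shift passes 62.5 or a number of a turn 0.188, either way. A call with a gripper value outside its range is refused whole. The fingers move at their own pace and stop on an object; FORCE is the grip in N (left out, the last holds). Time passes only in rows, so rows that do not move let the fingers close. It gives the time, the measured TCP pose, the force, the opening and the grip force at its end, in the units of the state.
- bot.get_state(): the state, without advancing time (a new reading comes with each control period).
- capture(name): name is "side" or "top"; returns a dict with "img" (400x640x3 uint8, red, green, blue), "fx", "fy", "cx", "cy" (pixels), "D" ([k1, k2, p1, p2, k3] as OpenCV has them; the pictures are not rectified), "pose" (4x4, takes a point from camera to world coordinates). Camera axes: x right, y down, z forward; pixel columns grow to the right and rows downward; lengths in m; the calibration is good to about 2 mm. A picture is of the moment at which its call begins. There is no depth.
- ticket.sign_off(): hands the job in; it is judged then, once.
The state is a dict: "t": time; "joints": joint angles; "qvel": joint speeds; "tau": joint torques, N m; "position": TCP position; "tool_rot": TCP orientation; "force": force on the tool from outside, world axes, zero at the start; "wrist_torque": the same for the moment, N m; "opening": finger opening in m; "grasp_force": force on a finger pad.
Only numpy, scipy, OpenCV 4.12 (cv2) and the standard library are available. Lean on these libraries where they do the work, as an engineer would, in place of code of your own. Each camera call takes 0.05 s, during which the arm holds its last target. There are 200 camera calls.

## Working session

There is one attempt and no reset: what is moved stays moved. The work goes in short steps, Python scripts to look and compute and a shell command to move; the robot and the scene stay as the last step left them, time stands still between calls to the robot, and variables do not carry over. Pictures are saved under pics/ and viewed, at most 10 in all, crops included, and the job is handed in when it is done.

```bash
mkdir -p pics
python3 - <<'E'
from workcell import bot,capture
import cv2,numpy as np
for n in("top","side"):
    c=capture(n);cv2.imwrite(f"pics/{n}0.png",c["img"][:,:,::-1]);print(n,c["fx"],c["cx"],c["cy"],c["D"]);print(np.round(c["pose"],3).tolist())
s=bot.get_state();print(s["t"],s["position"],s["tool_rot"],s["opening"],bot.pinch_z)
E
```

```text
top 446.0483820587417 315.21817229064726 196.91830500995525 [0.0293287 0.        0.        0.        0.       ]
[[0.014, -0.973, 0.23, 0.281], [-1.0, -0.013, 0.01, -0.135], [-0.006, -0.23, -0.973, 1.116], [0.0, 0.0, 0.0, 1.0]]
side 467.8383059279061 315.7795098330984 198.6408788631935 [-0.07484706  0.          0.          0.          0.        ]
[[0.862, -0.217, 0.457, -0.007], [-0.506, -0.375, 0.777, -0.992], [0.003, -0.901, -0.434, 0.549], [0.0, 0.0, 0.0, 1.0]]
0.1 [0.27542342 0.56049229 0.22196431] [-7.11191057e-01 -3.05970618e+00  2.09291408e-03] 0.08774889091528743 0.0187
```

View pics/top0.png

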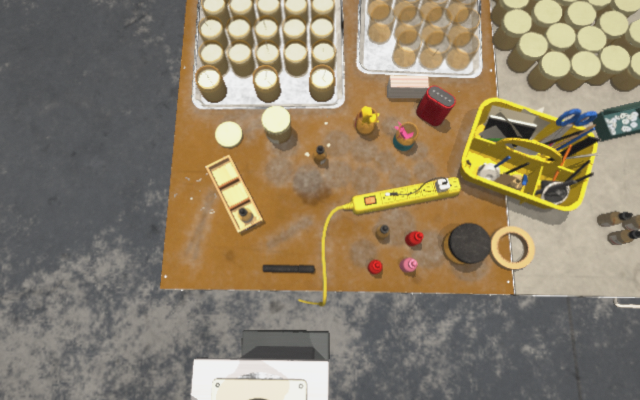

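View pics/side0.png

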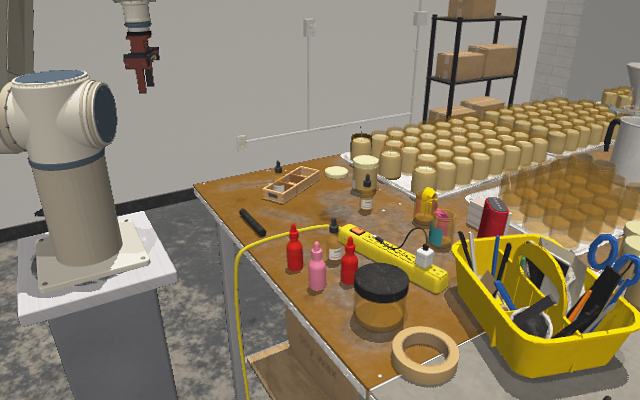

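Top view: brown bottles with black caps stand at (320,153) and (383,231), either side of the yellow strip. The crate is around (234,194), with bottle c at (244,213). Look-alikes are red at (415,238) and (376,267), pink at (410,265), and a far brown pair at (620,218) and (630,237) off the table. The first two fit: brown, free-standing, with the strip between them. I'll confirm this in one enlarged crop.

Run:
```python
import cv2,numpy as np
t=cv2.imread("pics/top0.png");s=cv2.imread("pics/side0.png")
R=lambda a,k:cv2.resize(a,None,fx=k,fy=k,interpolation=cv2.INTER_CUBIC)
a=R(t[145:245,195:275],4) # 320x400
b=R(t[215:285,360:430],4) #280x280
c=R(t[135:175,300:340],4) #160x160
d=R(s[155:280,255:375],4) #480x500
o=np.zeros((580,800,3),np.uint8)
o[:400,:320]=a;o[400:560,:160]=c
o[:500,320:800]=d
cv2.imwrite("pics/crop1.png",o)
cv2.imwrite("pics/crop2.png",np.hstack([R(b,2)]))
```

```text
(no output)
```

View pics/crop1.png

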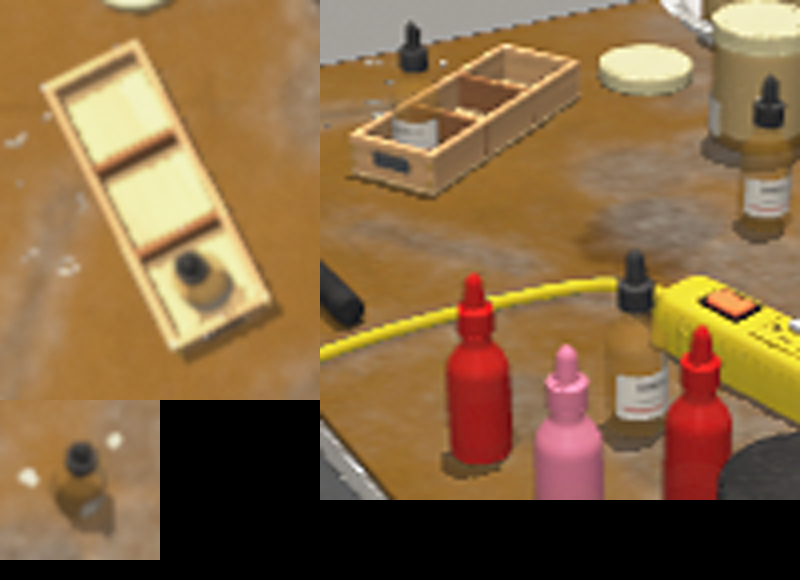

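View pics/crop2.png

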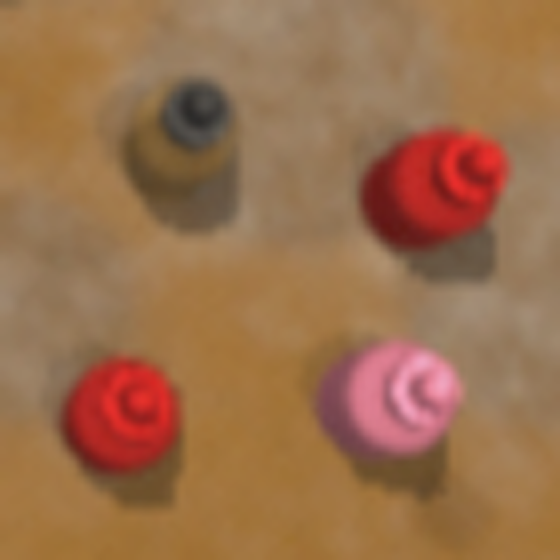

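The crop confirms it: both target bottles are brown with black caps and a white label, and the red and pink ones beside the near one are not meant. Rim corners and bulb tips are readable, so I'll triangulate next.

```bash
cat > h.py <<'E'
from workcell import bot,capture
import cv2,numpy as np
def ray(c,p):
    K=np.array([[c["fx"],0,c["cx"]],[0,c["fy"],c["cy"]],[0,0,1]])
    u=cv2.undistortPoints(np.array([[p]],float),K,np.array(c["D"]))[0,0]
    T=np.array(c["pose"]);d=T[:3,:3]@[u[0],u[1],1];return T[:3,3],d/np.linalg.norm(d)
def atz(c,p,z):
    o,d=ray(c,p);return o+d*(z-o[2])/d[2]
def tri(c1,p1,c2,p2):
    A=np.zeros((3,3));b=np.zeros(3);
    for o,d in(ray(c1,p1),ray(c2,p2)):
        M=np.eye(3)-np.outer(d,d);A+=M;b+=M@o
    return np.linalg.solve(A,b)
E
python3 - <<'E'
from h import *
np.set_printoptions(precision=4,suppress=True)
t=capture("top");s=capture("side")
q=lambda x,y,k,ox,oy:((x+.5)/k-.5+ox,(y+.5)/k-.5+oy)
cr=[atz(t,q(*p,4,195,145),.03)[:2] for p in[(42,87),(137,40),(272,300),(178,352)]]
cr=np.array(cr);print("rim",cr,cr.mean(0),[np.linalg.norm(cr[i]-cr[i-1]) for i in range(4)])
u=(cr[0]+cr[1]-cr[2]-cr[3])/2;print("yaw of +y axis deg",np.degrees(np.arctan2(u[1],u[0])))
# side rim corners: left(352,140) front(435,155) right(578,65) back(507,45)
cs=np.array([atz(s,q(x-320,y,4,255,155),.03)[:2] for x,y in[(352,137),(436,154),(580,62),(507,45)]]);print("side rim",cs,cs.mean(0))
P={"A":((80,55,4,300,135),(450,78,4,255,155)),"B":((203,102,8,360,215),(315,253,4,255,155)),"C":((190,262,4,195,145),(91,24,4,255,155))}
for k,(a,b) in P.items():
    print(k,tri(t,q(*a),s,q(*b)),atz(t,q(*a),.1 if k!="C" else .105)[:2],atz(s,q(*b),.104 if k!="C" else .109)[:2])
print("A collar",atz(t,q(81,61,4,300,135),.085)[:2],"B collar",atz(t,q(198,112,8,360,215),.085)[:2])
for n,x,y in(("r",485,180),("r",143,398),("p",435,385)): print(n,atz(t,q(x,y,8,360,215),.1)[:2])
st=bot.get_state();R=cv2.Rodrigues(np.array(st["tool_rot"]))[0];print(R)
E
```

```text
rim [[0.6139 0.1568]
 [0.6461 0.0983]
 [0.4784 0.005 ]
 [0.4453 0.0613]] [0.5459 0.0804] [np.float64(0.19379219922561347), np.float64(0.06673500369040836), np.float64(0.19191277869914317), np.float64(0.06533612617603297)]
yaw of +y axis deg 29.30650566011651
side rim [[0.4478 0.0618]
 [0.4843 0.0096]
 [0.6479 0.0992]
 [0.6178 0.1555]] [0.5494 0.0815]
A [ 0.6421 -0.1347  0.1026] [ 0.6411 -0.1337] [ 0.6428 -0.1372]
B [ 0.4507 -0.2857  0.1016] [ 0.4515 -0.2861] [ 0.4478 -0.2893]
C [0.4854 0.0429 0.1099] [0.4864 0.0437] [0.4863 0.0449]
A collar [ 0.6426 -0.1343] B collar [ 0.451  -0.2869]
r [ 0.4301 -0.3659]
r [ 0.3669 -0.2674]
p [ 0.3718 -0.3495]
[[-0.8975  0.4411 -0.0005]
 [ 0.4411  0.8975 -0.0009]
 [ 0.     -0.001  -1.    ]]
```

```bash
cat >> h.py <<'E'
U=np.array([np.cos(np.radians(29.3)),np.sin(np.radians(29.3))])
T={"A":(.6422,-.1347),"B":(.4507,-.2865),"c0":(.547,.081),"c1":(.601,.1113)}
def go(k):
    s=bot.get_state();R=cv2.Rodrigues(np.array(s["tool_rot"]))[0];p=np.array(s["position"])
    yaw=np.degrees(np.arctan2(R[1,1],R[0,1]))
    d=R.T@np.append(np.array(T[k])-p[:2],0)
    print(k,"t",round(s["t"],2),"pos",p.round(4),"yaw",yaw.round(2),"tilt",R[:,2].round(4),"shift mm",(d*1000).round(1),"turn+",np.radians(yaw+60.7).round(4),"op",round(s["opening"],4),"gf",round(float(s["grasp_force"]),1),"F",np.round(s["force"],1),"j6",round(s["joints"][5],2))
E
python3 -m crank '[[[0,0,0.181,0,0,0,60],[0,0,0.181,0,0,0,60],[0,0,0.181,0,0,0,60],[0,0,0.181,0,0,0,60],[0,0,0.181,0,0,0,60],[0,0,0.181,0,0,0,60],[0,0,0.181,0,0,0,60],[0,0,0.181,0,0,0,60],[0,0,0.181,0,0,0,60],[0,0,0.181,0,0,0,60],[0,0,0.181,0,0,0,60],[0,0,0.181,0,0,0,60],[0,0,0,0,50,0,60],[0,0,0,0,50,0,60],[0,0,0,0,50,0,60],[0,0,0,0,50,0,60],[0,0,0,0,50,0,60],[0,0,0,0,50,0,60],[0,0,0,0,50,0,60],[0,0,0,0,0,0,60]]]' 15
python3 - <<'E'
from h import *
go("A");t=capture("top")
for p in[(356,213),(383,209),(395,206),(410,203)]:print("strip",atz(t,p,.033)[:2].round(3))
E
```

```text
t: 2.7
position: [0.4484, 0.2536, 0.2226]
tool_rot: [3.04, 0.79, -0.0]
force: [-0.3, 0.6, -0.7]
opening: 0.0601
grasp_force: 0.0
A t 2.7 pos [0.4484 0.2536 0.2226] yaw -60.86 tilt [ 0.e+00 -3.e-04 -1.e+00] shift mm [-1.980e+01  4.335e+02  1.000e-01] turn+ -0.0028 op 0.0601 gf 0.0 F [-0.3  0.6 -0.7] j6 1.55
strip [ 0.498 -0.226]
strip [ 0.508 -0.292]
strip [ 0.516 -0.322]
strip [ 0.525 -0.359]
```

```bash
python3 -m crank '[[[0,0,0,-2.2,48.2,0,60],[0,0,0,-2.2,48.2,0,60],[0,0,0,-2.2,48.2,0,60],[0,0,0,-2.2,48.2,0,60],[0,0,0,-2.2,48.2,0,60],[0,0,0,-2.2,48.2,0,60],[0,0,0,-2.2,48.2,0,60],[0,0,0,-2.2,48.2,0,60],[0,0,0,-2.2,47.9,0,60],[0,0,0,0,0,40,60],[0,0,0,0,0,40,60],[0,0,0,0,0,0,60]]]'
python3 - <<'E'
from h import *
go("A");c=capture("side");o=cv2.resize(c["img"][60:260,270:470,::-1],None,fx=3,fy=3);t=capture("top")
cv2.imwrite("pics/hA.png",o[:600])
E
```

```text
t: 4.25
position: [0.6407, -0.1294, 0.1393]
tool_rot: [-3.035, -0.798, 0.01]
force: [0.3, 0.1, 0.5]
opening: 0.0597
grasp_force: 0.0
A t 4.25 pos [ 0.6407 -0.1294  0.1393] yaw -60.54 tilt [-0.0068  0.0018 -1.    ] shift mm [-1.3  5.3 -0. ] turn+ 0.0027 op 0.0597 gf 0.0 F [0.3 0.1 0.5] j6 0.84
```

View pics/hA.png

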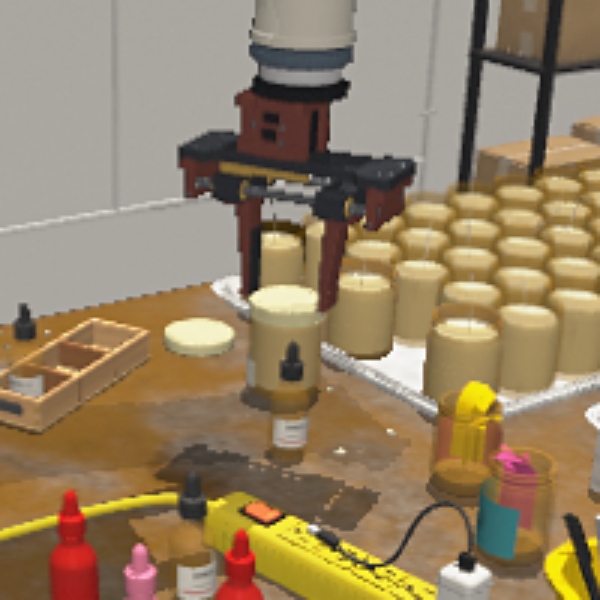

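Hover looks right: the gripper is above bottle A (crop ~(290,345)), with the candle jar behind it. I'll check the candle's location and height before descending.

Run:
```python
from h import *
t=capture("top");s=capture("side");go("A")
print("candle",tri(t,(277,116),s,(365.5,161)).round(3),[atz(t,(277,116),z)[:2].round(3) for z in(.08,.1)],"bottom front",atz(s,(365,195),0)[:2].round(3))
cv2.imwrite("pics/t2.png",cv2.resize(t["img"][90:190,200:360,::-1],None,fx=5,fy=5,interpolation=cv2.INTER_CUBIC))
```

```text
A t 4.45 pos [ 0.6442 -0.131   0.1447] yaw -60.56 tilt [ 3.e-03 -6.e-04 -1.e+00] shift mm [-3.6  2.3 -0. ] turn+ 0.0024 op 0.0597 gf 0.0 F [ 0.7 -0.  -0.7] j6 0.84
candle [ 0.725 -0.025  0.087] [array([ 0.732, -0.026]), array([ 0.723, -0.029])] bottom front [ 0.701 -0.056]
```

View pics/t2.png

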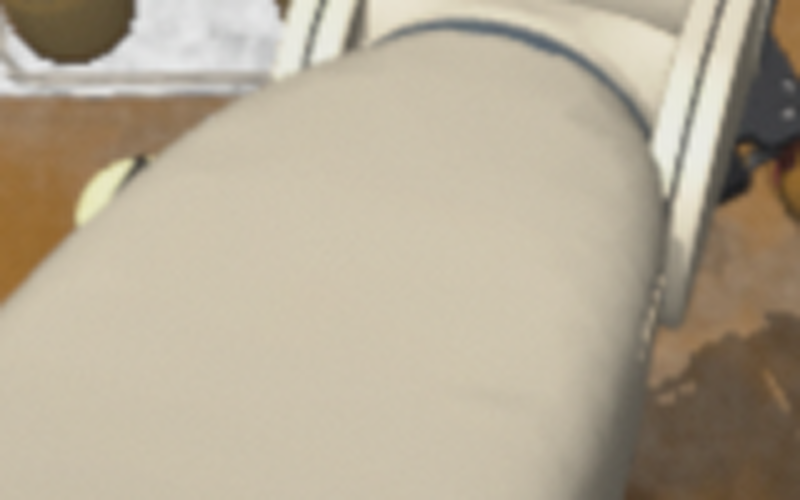

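Top is blocked by the arm. The candle, at (.725,-.025) and 87 mm high, is clear of the gripper. Correct, then descend.

```bash
python3 -m crank '[[[0,0,0,-3.5,2.3,0,60],[0,0,0,0,0,20,60],[0,0,0,0,0,20,60],[0,0,0,0,0,20,60],[0,0,0,0,0,0,60],[0,0,0,0,0,0,60],[0,0,0,0,0,0,60]]]'
python3 -c "
from h import *
go('A')"
```

```text
t: 5.32
position: [0.6415, -0.1354, 0.0833]
tool_rot: [3.038, 0.797, 0.002]
force: [-0.7, 0.4, 0.6]
opening: 0.0598
grasp_force: 0.0
A t 5.33 pos [ 0.6415 -0.1354  0.0833] yaw -60.62 tilt [ 1.2e-03 -3.0e-04 -1.0e+00] shift mm [ 1.  -0.2  0. ] turn+ 0.0015 op 0.0598 gf 0.0 F [-0.7  0.4  0.6] j6 0.83
```

```bash
python3 -m crank '[[[0,0,0,0.5,0,17,60],[0,0,0,0,0,17,60],[0,0,0,0,0,17,60],[0,0,0,0,0,0,60],[0,0,0,0,0,0,60],[0,0,0,0,0,0,25],[0,0,0,0,0,0,25],[0,0,0,0,0,0,25],[0,0,0,0,0,0,25],[0,0,0,0,0,0,25],[0,0,0,0,0,0,25]]]' 15
python3 -c "
from h import *
go('A')"
```

```text
t: 6.7
position: [0.6416, -0.1351, 0.032]
tool_rot: [3.039, 0.797, 0.001]
force: [-0.4, -0.4, 5.1]
opening: 0.0321
grasp_force: 15.0
A t 6.7 pos [ 0.6416 -0.1351  0.032 ] yaw -60.62 tilt [ 6.e-04 -2.e-04 -1.e+00] shift mm [ 0.7 -0.   0. ] turn+ 0.0014 op 0.0321 gf 15.0 F [-0.4 -0.4  5.1] j6 0.83
```

```bash
python3 -m crank '[[[0,0,0,0,0,-10,25],[0,0,0,0,0,-30,25],[0,0,0,0,0,-40,25],[0,0,0,0,0,-40,25],[0,0,0,0,0,-30,25],[0,0,0,7,-20,0,25],[0,0,0,14,-39,0,25],[0,0,0,14,-39,0,25],[0,0,0,14,-39,0,25],[0,0,0,14,-39,0,25],[0,0,0,14,-39,0,25],[0,0,0,8,-20,0,25],[0,0,0,0,0,0,25],[0,0,0,0,0,0,25],[0,0,0,0,0,0,25],[0,0,0,0,0,0,25]]]'
python3 - <<'E'
from h import *
go("c1");s=capture("side");cv2.imwrite("pics/c1a.png",cv2.resize(s["img"][90:240,220:380,::-1],None,fx=4,fy=4,interpolation=cv2.INTER_CUBIC))
E
```

```text
t: 8.7
position: [0.6003, 0.1105, 0.1817]
tool_rot: [3.039, 0.795, -0.0]
force: [0.8, 0.0, -1.1]
opening: 0.032
grasp_force: 15.0
c1 t 8.7 pos [0.6003 0.1105 0.1817] yaw -60.7 tilt [ 0.e+00 -1.e-04 -1.e+00] shift mm [ 1.  -0.3 -0. ] turn+ 0.0 op 0.032 gf 15.0 F [ 0.8  0.  -1.1] j6 1.22
```

View pics/c1a.png

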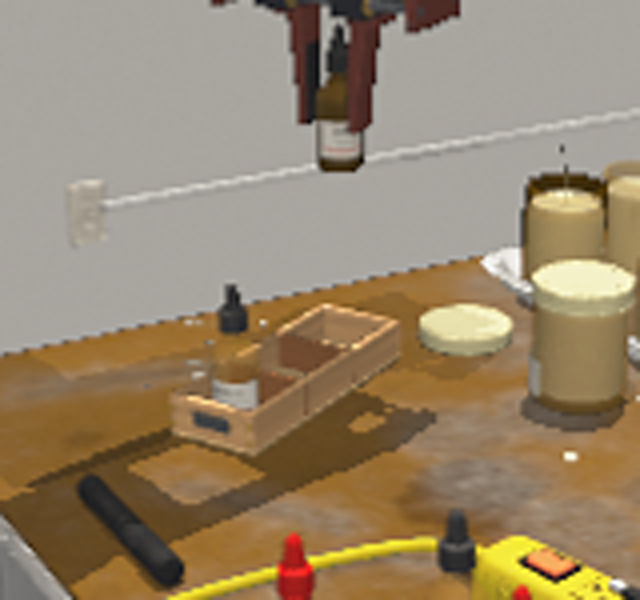

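The bottle hangs upright at crop (340,130), above the far empty cell at (355,330). I'll lower it.

```bash
python3 -m crank '[[[0,0,0,0.8,0,30,25],[0,0,0,0,0,35,25],[0,0,0,0,0,30,25],[0,0,0,0,0,20,25],[0,0,0,0,0,15,25],[0,0,0,0,0,8,25],[0,0,0,0,0,4,25],[0,0,0,0,0,0,25],[0,0,0,0,0,0,25],[0,0,0,0,0,0,25]]]'
python3 -c "
from h import *
go('c1')"
```

```text
t: 10.0
position: [0.6011, 0.1119, 0.0402]
tool_rot: [3.039, 0.797, 0.001]
force: [0.1, 0.3, -1.7]
opening: 0.0319
grasp_force: 15.0
c1 t 10.0 pos [0.6011 0.1119 0.0402] yaw -60.62 tilt [ 9.e-04  2.e-04 -1.e+00] shift mm [-0.4  0.5 -0. ] turn+ 0.0014 op 0.0319 gf 15.0 F [ 0.1  0.3 -1.7] j6 1.22
```

```bash
python3 -m crank '[[[0,0,0,0,0,1.5,25],[0,0,0,0,0,1.5,25],[0,0,0,0,0,0,25],[0,0,0,0,0,0,25],[0,0,0,0,0,0,25]]]'
python3 -c "
from h import *
go('c1')"
```

```text
t: 10.62
position: [0.601, 0.1119, 0.037]
tool_rot: [3.039, 0.797, 0.001]
force: [-0.8, -0.4, 4.7]
opening: 0.032
grasp_force: 15.0
c1 t 10.62 pos [0.601  0.1119 0.037 ] yaw -60.62 tilt [ 5.e-04  1.e-04 -1.e+00] shift mm [-0.3  0.5 -0. ] turn+ 0.0015 op 0.032 gf 15.0 F [-0.8 -0.4  4.7] j6 1.22
```

```bash
python3 -m crank '[[[0,0,0,0,0,0,55],[0,0,0,0,0,0,55],[0,0,0,0,0,0,55],[0,0,0,0,0,0,55],[0,0,0,0,0,-15,55],[0,0,0,0,0,-35,55],[0,0,0,0,0,-50,55],[0,0,0,0,0,-40,55],[0,0,0,-20,17,-10,55],[0,0,0,-36,30,0,55],[0,0,0,-36,30,0,55],[0,0,0,-36,30,0,55],[0,0,0,-36,30,0,55],[0,0,0,-36,30,0,55],[0,0,0,-36,30,0,55],[0,0,0,-36,30,0,55],[0,0,0,-36,30,0,55],[0,0,0,-18,17,0,55],[0,0,0,0,0,0,55],[0,0,0,0,0,0,55]]]'
python3 - <<'E'
from h import *
s=capture("side");a=capture("top");a=a["img"][120:260,170:310,::-1];s=s["img"][110:290,210:390,::-1]
go("B");cv2.imwrite("pics/c1b.png",np.hstack([cv2.resize(x,(400,400),interpolation=cv2.INTER_CUBIC) for x in(a,s)]))
E
```

```text
t: 13.12
position: [0.4513, -0.2863, 0.1872]
tool_rot: [3.039, 0.797, 0.001]
force: [0.8, -0.2, -0.1]
opening: 0.0551
grasp_force: 0.0
B t 13.22 pos [ 0.4514 -0.2859  0.187 ] yaw -60.56 tilt [ 2.e-04  0.e+00 -1.e+00] shift mm [-0.9  0.2 -0. ] turn+ 0.0025 op 0.0549 gf 0.0 F [-1.2  1.5  1. ] j6 0.47
```

View pics/c1b.png

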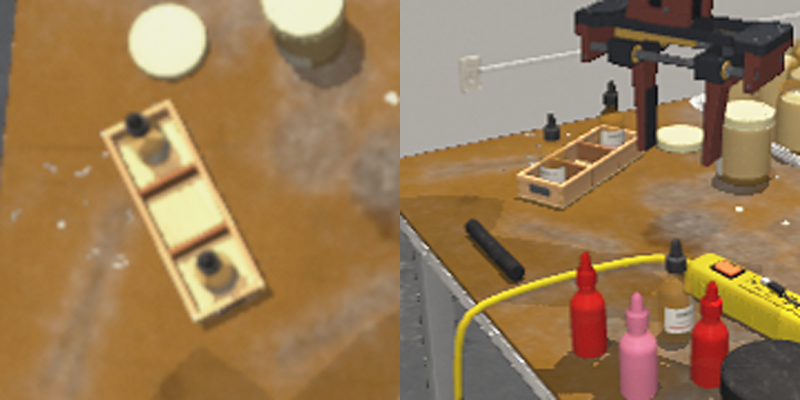

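Bottle A stands upright in the far cell (left panel (145,140)), and the gripper hovers over bottle B (right panel (677,300)). Descend and grip.

```bash
python3 -m crank '[[[0,0,0,-0.7,0,30,55],[0,0,0,0,0,40,55],[0,0,0,0,0,25,55],[0,0,0,0,0,20,55],[0,0,0,0,0,20,55],[0,0,0,0,0,12,55],[0,0,0,0,0,8,55],[0,0,0,0,0,0,55],[0,0,0,0,0,0,55],[0,0,0,0,0,0,25],[0,0,0,0,0,0,25],[0,0,0,0,0,0,25],[0,0,0,0,0,0,25],[0,0,0,0,0,0,25],[0,0,0,0,0,0,25]]]' 15
python3 -c "
from h import *
go('c0')"
```

```text
t: 15.1
position: [0.4507, -0.2873, 0.0319]
tool_rot: [3.039, 0.797, 0.0]
force: [0.1, 0.6, 3.7]
opening: 0.0322
grasp_force: 15.0
c0 t 15.1 pos [ 0.4507 -0.2873  0.0319] yaw -60.62 tilt [ 4.e-04 -3.e-04 -1.e+00] shift mm [ 2.646e+02 -2.737e+02 -1.000e-01] turn+ 0.0014 op 0.0322 gf 15.0 F [0.1 0.6 3.7] j6 0.47
```

```bash
python3 -m crank '[[[0,0,0,0,0,-10,25],[0,0,0,0,0,-30,25],[0,0,0,0,0,-45,25],[0,0,0,0,0,-45,25],[0,0,0,0,0,-25,25],[0,0,0,12.3,-12.8,0,25],[0,0,0,30,-31,0,25],[0,0,0,30,-31,0,25],[0,0,0,30,-31,0,25],[0,0,0,30,-31,0,25],[0,0,0,30,-31,0,25],[0,0,0,30,-31,0,25],[0,0,0,30,-31,0,25],[0,0,0,30,-31,0,25],[0,0,0,12.3,-12.8,0,25],[0,0,0,0,0,0,25],[0,0,0,0,0,0,25],[0,0,0,0,0,0,25]]]'
python3 -c "
from h import *
go('c0')"
```

```text
t: 17.35
position: [0.5465, 0.0799, 0.1866]
tool_rot: [3.039, 0.794, -0.001]
force: [-0.0, -0.9, -0.7]
opening: 0.0324
grasp_force: 14.9
c0 t 17.35 pos [0.5465 0.0799 0.1866] yaw -60.71 tilt [-4.e-04 -2.e-04 -1.e+00] shift mm [ 1.  -0.7 -0. ] turn+ -0.0001 op 0.0324 gf 14.9 F [-0.  -0.9 -0.7] j6 1.18
```

```bash
python3 -m crank '[[[0,0,0,0.8,-0.5,30,25],[0,0,0,0,0,35,25],[0,0,0,0,0,30,25],[0,0,0,0,0,20,25],[0,0,0,0,0,15,25],[0,0,0,0,0,10,25],[0,0,0,0,0,6,25],[0,0,0,0,0,0,25],[0,0,0,0,0,0,25],[0,0,0,0,0,1.5,25],[0,0,0,0,0,1.5,25],[0,0,0,0,0,0,25],[0,0,0,0,0,0,25],[0,0,0,0,0,0,25]]]'
python3 -c "
from h import *
go('c0')"
```

```text
t: 19.1
position: [0.5473, 0.0819, 0.0377]
tool_rot: [3.039, 0.797, 0.0]
force: [-0.3, -0.1, -0.8]
opening: 0.0322
grasp_force: 14.9
c0 t 19.1 pos [0.5473 0.0819 0.0377] yaw -60.62 tilt [ 0. -0. -1.] shift mm [-0.7  0.6 -0. ] turn+ 0.0014 op 0.0322 gf 14.9 F [-0.3 -0.1 -0.8] j6 1.19
```

Half a millimetre above the floor: lower 0.8 mm, release, and retract.

```bash
python3 -m crank '[[[0,0,0,0,0,0.8,25],[0,0,0,0,0,0,25],[0,0,0,0,0,0,25],[0,0,0,0,0,0,55],[0,0,0,0,0,0,55],[0,0,0,0,0,0,55],[0,0,0,0,0,0,55],[0,0,0,0,0,-15,55],[0,0,0,0,0,-35,55],[0,0,0,0,0,-50,55],[0,0,0,0,0,-50,55],[0,0,0,-20,25,-20,55],[0,0,0,-30,40,0,55],[0,0,0,-30,40,0,55],[0,0,0,-30,40,0,55],[0,0,0,-30,40,0,55],[0,0,0,-30,40,0,55],[0,0,0,-15,20,0,55],[0,0,0,0,0,0,55],[0,0,0,0,0,0,55]]]'
python3 - <<'E'
from h import *
s=capture("side");a=capture("top");a=a["img"][120:260,170:310,::-1];s=s["img"][120:240,230:350,::-1]
go("c0");cv2.imwrite("pics/end.png",np.hstack([cv2.resize(x,(400,400),interpolation=cv2.INTER_CUBIC) for x in(a,s)]))
E
```

```text
t: 21.6
position: [0.5062, -0.2218, 0.2074]
tool_rot: [-3.039, -0.797, -0.0]
force: [-0.1, 0.1, 0.4]
opening: 0.0551
grasp_force: 0.0
c0 t 21.7 pos [ 0.5064 -0.2213  0.2072] yaw -60.55 tilt [ 1.e-04  1.e-04 -1.e+00] shift mm [ 184.  -243.3    0. ] turn+ 0.0026 op 0.0549 gf 0.0 F [ 0.6  1.  -0.7] j6 0.62
```

View pics/end.png

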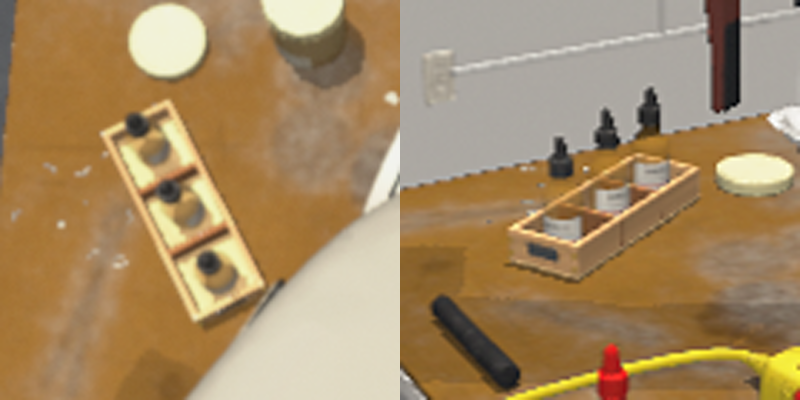

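All three bottles stand upright, one per cell (left panel caps at (137,122), (168,190) and (207,262)), and the robot is clear.

```bash
python3 -c "
from workcell import ticket
print(ticket.sign_off())"
```

```text
the job is handed in; nothing more can be done
None
```

I put both brown dropper bottles upright in the two empty crate cells, left the third in its own cell, and handed the job in at about 22 s; sign-off returned no verdict.

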